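Mount a printed link in the scanning fixture and hold the cam clamp closed

TASK

Mount the orange printed link in the dark grey fixture for scanning: hang its eye fully down over the upright post with its tail lying in the slot between the fixed stop and the sprung pusher, and let go of it. Then swing the eccentric cam lever by its red handle to its highest lift, where the lever points along the red line, and finish still holding it there, because a spring throws it back when released. Leave the gear, the gauge block and the cream knob where they are.

Things in the scene. Friction and masses are not known exactly. Their poses are not given: they have to be found in the camera images.
- fixture: Dark grey metal plate fixture fixed to the table, 185 x 210 mm, top 14 mm above the table. Origin on the table under about the middle of the plate; z up, x along the mounted link from tail to eye, y from the cam (blue guide block side) towards the fixed stop. In this frame (mm): post axis (55, 50), slot for the tail centred at (-40, 50), cam pivot (-40, -57). The tallest items beside the handle are the post (60) and two lever dowels (58).
- post_seat (a point): Point on the axis of the upright steel locating post, at the height of the 32 mm seat collar on which the link's eye comes to rest (30 mm above the table). The post is 14 mm in diameter and stands 30 mm above this point; its top 8 mm taper to 7 mm diameter.
- tail_slot (a point): Centre of the slot for the link's tail, 95 mm from the post, on the ledge that carries the tail (30 mm above the table). With the lever at rest the slot is 32 mm wide, from the fixed stop (16 mm towards +y of the fixture) to the black pad of the pusher (16 mm towards -y); the blue blocks on both sides stand 18 mm above the ledge and measure 36 mm along x.
- stop_block: Blue fixed stop block with a steel button facing the slot, and the ledge under the tail. The clamped link is pressed against this button. Origin on the plate below the slot centre.
- link_mid (a point): Middle of the loose orange printed link, half-way up its 16 mm height. Its x axis points along the bar towards the eye, z up. The bar is 20 mm wide (y), to be gripped across it here; the whole link is 129 mm long and weighs about 60 g.
- link_eye (a point): Centre of the link's eye, half-way up, 47 mm from link_mid along +x of the link. The ring is 36 mm in outside diameter with a 16.4 mm through bore.
- link_tail (a point): Centre of the tail end of the bar where the pusher presses, half-way up, 48 mm from link_mid along -x of the link (95 mm from the eye).
- cam_lever (a joint): Angle of the cam lever in rad: 0 at rest (where its spring holds it), growing anticlockwise seen from above, highest lift of the cam at 1.75 (lever pointing along fixture +x over the red line), dowel stop at 2.10. A return spring resists with 0.18 N m at rest and 0.35 N m at the highest lift. The cam moves the pusher 15 mm from rest to highest lift; it first slides the tail onto the stop and then compresses the sprung pad, pressing with about 12 N.
- cam_pivot (a point): Vertical axis of the cam lever, at the mid-height of the lever arm (56 mm above the table). The handle's axis runs 95 mm from it.
- lever_handle: Red upright handle at the end of the lever, fixed to it, 22 mm largest diameter, 50 mm high. Origin at the centre of its underside, 60 mm above the table.
- handle_mid (a point): Centre of the red handle, 27 mm above its underside, 87 mm above the table; about 21 mm in diameter here.
- lift_mark (a point): Centre of the red painted line on the plate, 26 x 4 mm, that shows where the lever points at its highest lift; 118 mm from the cam pivot.
- gear: Bystander: grey printed gear, 44 mm in diameter, 17 mm high, loose; leave it alone.
- gauge_block: Bystander: small grey block, 30 x 20 x 9 mm, loose; leave it alone.
- knob: Bystander: cream mushroom-shaped knob, 41 mm in diameter, 30 mm high, loose; leave it alone.

How it is judged:
By the outcome, as a careful person would: the job done as asked, in the order asked, and still so for the second after the job is handed in, while the arm keeps its last pose, push and grip.
It also fails if it takes over 51 s, if anything falls off the work surface, if the arm or the gripper's body presses on something with over 40 N, if the wrist force passes 120 N, or if a joint passes its speed limit or range.

ROBOT

A 6-joint arm with a two-finger parallel gripper is mounted at the origin on a cart in front of the work surface, level with it; the furniture and walls round the work are solid. World frame = base frame: x ahead of the robot, y to its left, z up, the work surface at z = 0. Lengths are in m, angles in rad, forces in N, time in s.
With the tool pointing down it reaches from about 0.35 to 0.775 m from the base axis. Payload 5.5 kg.
Tool frame: the origin (TCP) lies between the finger pads; the fingertips stand 17 mm ahead of it and the grasp point (between the pads) lies 2 mm behind it (env.finger_overhang is the distance from the TCP to the fingertips, in m); z points along the fingers, y is the line along which they close (so a half turn about z gives the same grasp; the last joint's range is limited). The gripper opens to 85 mm and grips with 20 to 120 N. Pads are 22 mm wide; open, the fingers measure 114 mm over their backs; the gripper's body (76 mm by 85 mm) begins 54 mm behind the grasp point. The pads swing forward as they close: fully open they stand 13 mm farther back than shut.
Start: joints at [-0.14, 0.313, 0.046, 1.304, 0, 1.431], TCP at [0.575, -0, 0.248] pointing down, gripper open.
Joint ranges: [-2.76, 2.76], [-0.86, 1.69], [-1.03, 1.26], [-2.2, 2.34], [-1.47, 1.5], [-3.14, 3.14]. Speed limits (rad/s): [2.57, 2.57, 3.14, 3.14, 3.14, 3.14].

INTERFACE

Orientations are given as a unit quaternion [w, x, y, z].
In Python, from workcell import env gives the robot as it stands. The module is installed in compiled form; this text tells all that it offers.
- The arm moves only by the shell command python3 -m pendant 'ROWS' [FORCE]. ROWS is JSON, a list of rows, each a list of 5 numbers: the gripper's target within -1 to 1 (fully open at 1, half-way at 0, shut at -1), then the shift along the tool's x, y, z in m, then the turn about the tool's z in rad. A call has 1 to 8 rows; each row shifts and turns the commanded pose from where the row before left it, along the tool's axes as they then stand; what a row does not reach is not made up. A row lasts 1/8 s, in which the tool goes at most 62.5 mm and 10.7 degrees, less where a joint would pass 70% of its speed; a pose out of reach is approached as far as the arm can. A call with a gripper value outside its range is refused whole. The fingers move at their own pace and stop on an object; FORCE is the grip in N (left out, the last holds). Time passes only in rows, so rows that do not move let the fingers close. It gives the time, the measured TCP pose, the force, the opening and the grip force at its end, in the units of the state.
- env.get_state(): the state, without advancing time (a new reading comes with each control period).
- env.read_camera(name): name is "scene" or "side" or "wrist"; returns the picture (480x640x3 uint8, red, green, blue); there is no depth.
- env.calibration(name): a dict with "K" (3x3 intrinsics, pixels), "T" (4x4, takes a point from camera to world coordinates); the wrist camera has in their place "tool_from_camera" (4x4, takes a point from camera to tool coordinates, whose origin is the TCP and whose axes are the flange's). Camera axes: x right, y down, z forward; pixel columns grow to the right and rows downward; lengths in m; the calibration is good to about 2 mm. The wrist camera is an equidistant fisheye: a pixel r from the principal point sees the ray r / f radians off the axis. A picture is of the moment at which its call begins: read the wrist's pose just before it. calibration takes no time and is no camera call.
- env.hand_in(): hands the job in; it is judged then, once.
Trained networks look in the newest picture that a camera, given by its name, has taken for a name from the list of things; names that differ only in an ending like _2 or _b are one class to them, and where a whole thing is asked for, a point or a joint stands for the part that bears it (a point fixed in the world has none). Each returns a list of dicts, best first, with "score" (0 to 1); they miss things now and then, are a little off and sometimes report something else, mostly with a low value. They report only what shows in the picture. A call takes as long as a camera call.
- env.recognise(camera, label): "centre" ([column, row] in pixels, amid what is visible of it).
The state is a dict: "clock": time; "joint_pos": joint angles; "qvel": joint speeds; "tau": joint torques, N m; "tcp_pos": TCP position; "orientation": TCP orientation; "wrist_force": force on the tool from outside, world axes, zero at the start; "ft_torque": the same for the moment, N m; "finger_gap": finger opening in m; "grip_force": force on a finger pad.
Only numpy, scipy, OpenCV 4.12 (cv2) and the standard library are available. Lean on these libraries where they do the work, as an engineer would, in place of code of your own. Each camera call takes 0.05 s, during which the arm holds its last target. There are 200 camera calls.

## Working session

There is one attempt and no reset: what is moved stays moved. The work goes in short steps, Python scripts to look and compute and a shell command to move; the robot and the scene stay as the last step left them, time stands still between calls to the robot, and variables do not carry over. Pictures are saved under pics/ and viewed, at most 10 in all, crops included, and the job is handed in when it is done.

```bash
mkdir -p pics; cat > h.py <<'E'
import numpy as np, cv2
from workcell import env
from scipy.spatial.transform import Rotation as R
def T_tool():
    s=env.get_state(); q=s['orientation']; T=np.eye(4)
    T[:3,:3]=R.from_quat([q[1],q[2],q[3],q[0]]).as_matrix(); T[:3,3]=s['tcp_pos']; return T
def snap(cam,name=None):
    T=T_tool(); im=env.read_camera(cam)
    if name: cv2.imwrite('pics/'+name,im[:,:,::-1])
    return im,T
def ray(cam,px,Tt=None):
    c=env.calibration(cam);K=np.array(c['K'])
    x=(px[0]-K[0,2])/K[0,0]; y=(px[1]-K[1,2])/K[1,1]
    if cam=='wrist':
        T=Tt@np.array(c['tool_from_camera']); r=np.hypot(x,y)+1e-12
        d=np.array([np.sin(r)*x/r,np.sin(r)*y/r,np.cos(r)])
    else: T=np.array(c['T']); d=np.array([x,y,1.])
    return T[:3,3],T[:3,:3]@d
def at_z(cam,px,z,Tt=None):
    o,d=ray(cam,px,Tt); return o+d*(z-o[2])/d[2]
def proj(cam,p,Tt=None):
    c=env.calibration(cam);K=np.array(c['K'])
    T=Tt@np.array(c['tool_from_camera']) if cam=='wrist' else np.array(c['T'])
    v=np.linalg.inv(T)@np.append(p,1); v=v[:3]
    if cam=='wrist':
        r=np.hypot(v[0],v[1]);a=np.arctan2(r,v[2]);x,y=v[0]/r*a,v[1]/r*a
    else: x,y=v[0]/v[2],v[1]/v[2]
    return np.array([K[0,0]*x+K[0,2],K[1,1]*y+K[1,2]])
E
python3 - <<'E'
from h import *
np.set_printoptions(precision=4,suppress=True)
Z=dict(post_seat=.03,tail_slot=.03,link_mid=.008,link_eye=.008,link_tail=.008,cam_pivot=.056,handle_mid=.087,lift_mark=.014,gear=.008,gauge_block=.005,knob=.015,stop_block=.03)
for c in ['scene','side','wrist']:
    im,T=snap(c,c+'0.png')
    for l,z in Z.items():
        for d in env.recognise(c,l)[:2]:
            print(c,l,round(d['score'],2),np.round(d['centre']),at_z(c,d['centre'],z,T))
s=env.get_state();print(s)
E
```

```text
scene post_seat 0.88 [309. 275.] [ 0.5481 -0.0616  0.03  ]
scene post_seat 0.45 [282. 209.] [0.6422 0.1814 0.03  ]
scene tail_slot 0.69 [307. 275.] [ 0.5448 -0.0601  0.03  ]
scene link_mid 0.61 [399. 378.] [ 0.5278 -0.3423  0.008 ]
scene link_mid 0.3 [395. 307.] [ 0.6411 -0.2123  0.008 ]
scene link_eye 0.86 [401. 379.] [ 0.5297 -0.3467  0.008 ]
scene link_tail 0.84 [399. 377.] [ 0.5292 -0.3413  0.008 ]
scene cam_pivot 0.75 [311. 272.] [ 0.5378 -0.0835  0.056 ]
scene handle_mid 0.72 [345. 289.] [ 0.5353 -0.188   0.087 ]
scene lift_mark 0.85 [312. 275.] [ 0.5655 -0.0498  0.014 ]
scene gear 0.69 [395. 310.] [ 0.6362 -0.2184  0.008 ]
scene gear 0.58 [311. 275.] [ 0.5689 -0.042   0.008 ]
scene gauge_block 0.5 [297. 353.] [ 0.4256 -0.1996  0.005 ]
scene knob 0.53 [280. 207.] [0.655  0.2105 0.015 ]
scene stop_block 0.2 [400. 378.] [ 0.5142 -0.3564  0.03  ]
side post_seat 0.83 [323. 257.] [ 0.5565 -0.0611  0.03  ]
side post_seat 0.71 [296. 184.] [0.6443 0.2033 0.03  ]
side tail_slot 0.76 [321. 255.] [ 0.5577 -0.0534  0.03  ]
side link_mid 0.82 [399. 368.] [ 0.5293 -0.3433  0.008 ]
side link_
[... 1376 characters left out ...]
 [213. 371.] [ 0.4408 -0.1946  0.005 ]
wrist knob 0.96 [399.  14.] [0.6504 0.203  0.015 ]
wrist knob 0.58 [318. 234.] [ 0.5712 -0.0206  0.015 ]
wrist stop_block 0.84 [259. 178.] [0.5162 0.0367 0.03  ]
{'clock': 1.95, 'joint_pos': array([-0.1396,  0.3132,  0.0461,  1.3036, -0.    ,  1.4312]), 'qvel': array([-0.0013,  0.0005,  0.0006, -0.0027, -0.0007,  0.0001]), 'tau': array([ -0.0017, -48.0458,  29.8803,   0.0006,  -0.0003,   0.0001]), 'tcp_pos': array([ 0.575 , -0.    ,  0.2483]), 'orientation': array([ 0.    ,  0.7071,  0.7071, -0.    ]), 'wrist_force': array([ 0.485 ,  0.1983, -0.3103]), 'ft_torque': array([-0.0269, -0.0164, -0.0142]), 'grip_force': 0.0, 'finger_gap': 0.08549615917638867}
```

View pics/scene0.png

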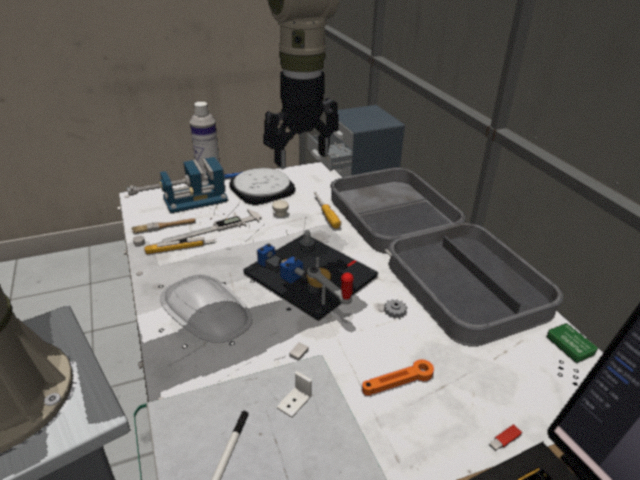

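View pics/wrist0.png

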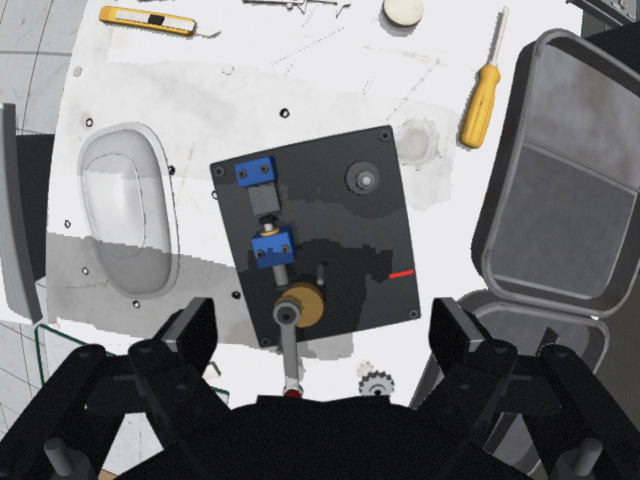

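The wrist view shows the plate: post top (366,180), pivot cap (287,313), red line (402,274), and corners (212,166), (388,127) and (419,317). The scene view shows the link with its eye at (424,369) and its tail end near (366,387). Next I fit both poses.

```bash
cat > fit.py <<'E'
from h import *
from scipy.optimize import least_squares
def fit(cam,pts,Tt,x0):
    # pts: list of (local xyz m, pixel)
    def f(v):
        c,s=np.cos(v[2]),np.sin(v[2])
        return np.ravel([proj(cam,[v[0]+c*p[0]-s*p[1],v[1]+s*p[0]+c*p[1],p[2]],Tt)-q for p,q in pts])
    r=least_squares(f,x0,loss='soft_l1',f_scale=2); return r.x,f(r.x).reshape(-1,2)
E
python3 - <<'E'
from fit import *
np.set_printoptions(precision=4,suppress=True)
T=T_tool()
pts=[((.055,.05,.06),(366,180)),((-.04,-.057,.062),(287,313)),((.078,-.057,.014),(402,274)),
((-.0925,.105,.014),(212,165)),((.0925,.105,.014),(388,126)),((.0925,-.105,.014),(420,317)),((-.0925,-.105,.014),(262,348))]
v,e=fit('wrist',pts,T,[.57,-.02,.15]);print('fixture',v,e)
for c,eye,tail in [('scene',(424,369),(366,388))]:
    a=at_z(c,eye,.013);b=at_z(c,tail,.010);print(a,b,np.linalg.norm(a-b),np.arctan2(*(a-b)[1::-1]))
im=cv2.imread('pics/side0.png'); m=cv2.inRange(cv2.cvtColor(im,cv2.COLOR_BGR2HSV),(5,150,100),(18,255,255))
n,l,st,ce=cv2.connectedComponentsWithStats(m);print(st[st[:,4]>60],ce[st[:,4]>60])
cv2.imwrite('pics/sidecrop.png',cv2.resize(im[130:430,180:480],(600,600),interpolation=cv2.INTER_CUBIC))
E
```

```text
fixture [ 0.5705 -0.0292  0.2189] [[ 1.1888  6.9316]
 [ 2.2146  8.2603]
 [ 0.2885  3.728 ]
 [-7.6612 -2.6878]
 [-0.5246 -6.6079]
 [ 0.956  -2.4992]
 [-3.3436 -0.86  ]]
[ 0.5716 -0.3554  0.013 ] [ 0.4707 -0.3278  0.01  ] 0.10467828476007154 -0.2672369210178701
[[     0      0    640    480 306328]
 [   363    350     67     32    872]] [[319.2788 239.1399]
 [397.195  365.9908]]
```

View pics/sidecrop.png

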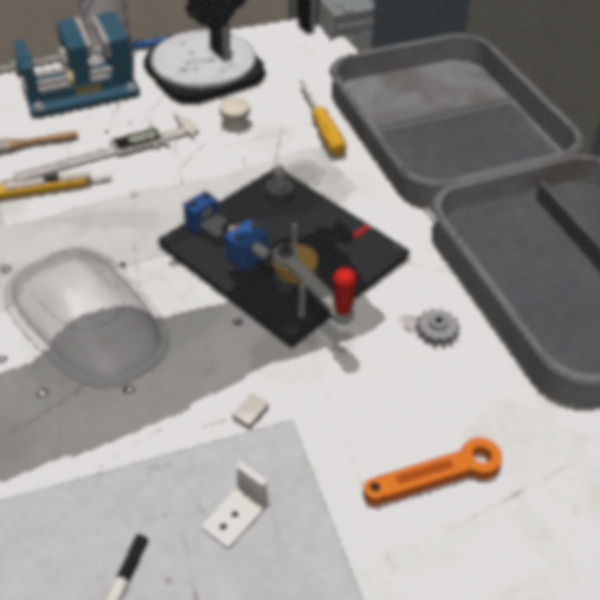

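The fit residuals suggest the plate isn't centred on the origin, so I'll refine it from close by. The link is at about mid (0.526, -0.343), yaw -0.27. I'm going above it now.

```bash
python3 -m pendant '[[1,-0.058,-0.008,0.01,0],[1,-0.057,-0.008,0.01,0],[1,-0.057,-0.008,0.01,0],[1,-0.057,-0.008,0.01,0],[1,-0.057,-0.008,0.01,0],[1,-0.057,-0.009,0.0,0],[1,0,0,0,0.18],[1,0,0,0,0.18]]'
python3 -m pendant '[[1,0,0,0,0.185],[1,0,0,0,0.185],[1,0,0,0,0.185],[1,0,0,0,0.185],[1,0,0,0,0.185],[1,0,0,0,0.185],[1,0,0,0,0.185],[1,0,0,0,0.185]]'
python3 - <<'E'
from h import *
np.set_printoptions(precision=4,suppress=True)
im,T=snap('wrist','w1.png');print(T,env.get_state()['joint_pos'])
for l in ['link_mid','link_eye','link_tail']:
    for d in env.recognise('wrist',l)[:2]: print(l,d['score'],d['centre'],at_z('wrist',d['centre'],.014,T))
E
```

```text
clock: 2.95
tcp_pos: [0.5255, -0.3443, 0.1979]
orientation: [-0.0, 0.825, 0.566, -0.0]
wrist_force: [0.2, -0.0, -0.1]
finger_gap: 0.0856
grip_force: 0.0
clock: 3.95
tcp_pos: [0.526, -0.343, 0.1983]
orientation: [-0.0, 0.991, -0.137, 0.0]
wrist_force: [-0.3, -0.0, -0.0]
finger_gap: 0.0854
grip_force: 0.0
[[ 0.9623 -0.2719  0.      0.526 ]
 [-0.2719 -0.9623  0.     -0.343 ]
 [ 0.     -0.     -1.      0.1983]
 [ 0.      0.      0.      1.    ]] [-0.7056  0.4335  0.0994  1.2367  0.0001  2.7168]
link_mid 0.91 [319.0, 208.6] [ 0.5397 -0.3432  0.014 ]
link_eye 0.62 [319.7, 209.7] [ 0.5387 -0.3435  0.014 ]
link_tail 0.79 [321.8, 212.4] [ 0.5359 -0.3446  0.014 ]
```

View pics/w1.png

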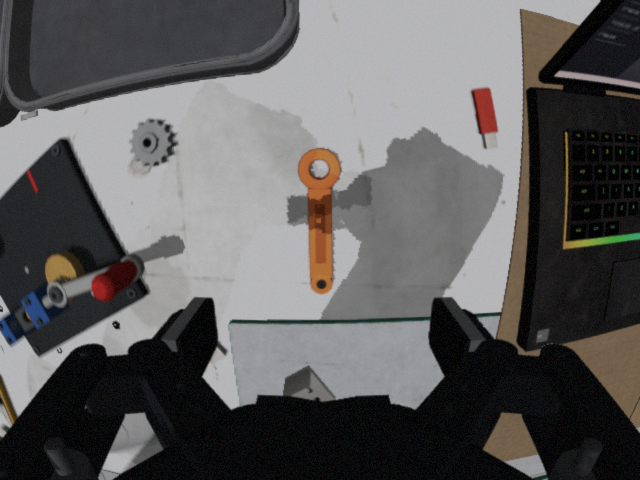

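The eye bore is at (319,169) and the tail hole at (321,285), so the link runs straight up the image. I'll convert these and also refit the fixture from the first wrist picture.

```bash
python3 - <<'E'
from fit import *
np.set_printoptions(precision=4,suppress=True)
T=T_tool()
im=cv2.imread('pics/w1.png'); m=cv2.inRange(cv2.cvtColor(im,cv2.COLOR_BGR2HSV),(5,150,80),(18,255,255)); m[300:]=0;m[:,:280]=0;m[:,360:]=0
cv2.imwrite('/tmp/m.png',m)
cs,h=cv2.findContours(m,cv2.RETR_CCOMP,cv2.CHAIN_APPROX_NONE)
for c in cs:
    if len(c)>15: print(len(c),cv2.boundingRect(c),cv2.minEnclosingCircle(c))
e=at_z('wrist',(319.5,169),.016,T);t=at_z('wrist',(321.3,284.5),.016,T)
d=e-t;u=d/np.linalg.norm(d);print(e,t,np.linalg.norm(d),np.arctan2(d[1],d[0]),'mid',e-.047*u)
g=e-.047*u-T[:3,3];print('tool shift',T[:3,:3].T@g,'toolyaw',np.arctan2(T[1,0],T[0,0]))
E
```

```text
315 (299, 149, 41, 144) ((319.5, 220.5), 71.64157104492188)
28 (316, 279, 11, 11) ((321.0, 284.0), 5.385264873504639)
43 (313, 203, 13, 14) ((319.0, 209.5), 7.632268905639648)
58 (308, 158, 23, 22) ((319.0, 168.5), 11.10190200805664)
[ 0.5722 -0.3524  0.016 ] [ 0.4738 -0.327   0.016 ] 0.10161441173237067 -0.25208064585487583 mid [ 0.5266 -0.3406  0.016 ]
tool shift [-0.0001 -0.0024  0.1823] toolyaw -0.2656882494819855
```

```bash
python3 -c "
from workcell import env; print(env.finger_overhang)"
python3 -m pendant '[[0.4,0,-0.0024,0.03,-0.013],[0.2,0,0,0.05,0],[0.2,0,0,0.05,0],[0.2,0,0,0.03,0],[0.2,0,0,0.018,0],[0,0,0,0,0],[-1,0,0,0,0],[-1,0,0,0,0]]' 60
python3 -m pendant '[[-1,0,0,0,0],[-1,0,0,0,0],[-1,0,0,0,0]]' 60
```

```text
0.017
clock: 5.15
tcp_pos: [0.5279, -0.3417, 0.0223]
orientation: [0.001, 0.992, -0.128, 0.001]
wrist_force: [0.0, 0.0, 3.9]
finger_gap: 0.0179
grip_force: 61.6
clock: 5.52
tcp_pos: [0.5278, -0.3417, 0.0223]
orientation: [0.001, 0.992, -0.128, 0.002]
wrist_force: [0.5, -0.0, 5.9]
finger_gap: 0.0181
grip_force: 61.9
```

```bash
python3 -m pendant '[[-1,0,0,-0.03,0],[-1,0,0,-0.05,0],[-1,0,0,-0.05,0],[-1,0,0,-0.05,0],[-1,0,0,0,0]]' 60
python3 - <<'E'
from fit import *
np.set_printoptions(precision=4,suppress=True)
im,T=snap('wrist','w2.png');print(T, env.get_state()['joint_pos'])
# refit fixture from first picture
T0=np.array([[0,1,0,.575],[1,0,0,0],[0,0,-1,.2483],[0,0,0,1.]])
pts=[((.055,.05,.06),(366,180)),((-.04,-.057,.062),(287,313)),((.078,-.057,.014),(402,274))]
v,e=fit('wrist',pts,T0,[.57,-.02,.15]);print('fixture',v,e)
E
```

```text
clock: 6.15
tcp_pos: [0.5289, -0.3425, 0.2061]
orientation: [0.003, 0.992, -0.128, 0.004]
wrist_force: [0.1, -0.6, -0.8]
finger_gap: 0.0183
grip_force: 61.1
[[ 0.9674 -0.2532  0.0078  0.5289]
 [-0.2532 -0.9674 -0.0064 -0.3425]
 [ 0.0091  0.0043 -0.9999  0.2061]
 [ 0.      0.      0.      1.    ]] [-0.702   0.4284  0.1035  1.2404  0.0001  2.6956]
fixture [ 0.5685 -0.0225  0.204 ] [[ 1.0011 -0.1813]
 [-0.3186  1.34  ]
 [-0.8541 -1.1084]]
```

View pics/w2.png

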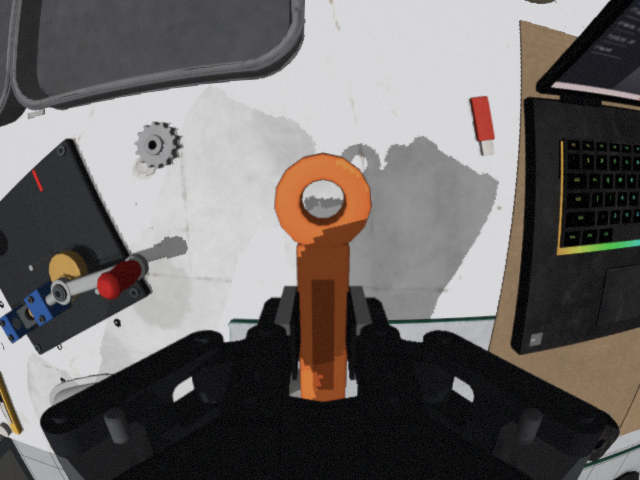

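The link is held squarely, with the eye bore at (323,199). I'll carry it high to a point 50 mm short of the post, aligned with the fixture.

```bash
python3 -m pendant '[[-1,-0.0147,-0.0493,0,0],[-1,-0.0147,-0.0493,0,0],[-1,-0.0147,-0.0493,0,0],[-1,-0.0147,-0.0493,0,0],[-1,-0.0147,-0.0493,0,0],[-1,-0.0147,-0.0493,0,0],[-1,-0.0147,-0.0493,0,0],[-1,0,0,0.03,-0.15]]' 60
python3 -m pendant '[[-1,0,0,0.035,-0.155],[-1,0,0,0,-0.155],[-1,0,0,0,0],[-1,0,0,0,0]]' 60
python3 - <<'E'
from fit import *
np.set_printoptions(precision=4,suppress=True)
im,T=snap('wrist','w3.png');print(T, env.get_state()['joint_pos'])
E
```

```text
clock: 7.2
tcp_pos: [0.5066, -0.0141, 0.1716]
orientation: [-0.014, 1.0, -0.025, 0.004]
wrist_force: [0.8, -0.8, -1.2]
finger_gap: 0.0181
grip_force: 61.1
clock: 7.7
tcp_pos: [0.5065, -0.0148, 0.1358]
orientation: [-0.013, 0.992, 0.125, 0.005]
wrist_force: [-0.4, -0.4, -0.7]
finger_gap: 0.0182
grip_force: 61.1
[[ 0.9686  0.2484  0.0058  0.5065]
 [ 0.2482 -0.9683  0.0278 -0.0148]
 [ 0.0125 -0.0255 -0.9996  0.1358]
 [ 0.      0.      0.      1.    ]] [-0.2036  0.2443 -0.3326  0.9936  0.0284  2.6863]
```

View pics/w3.png

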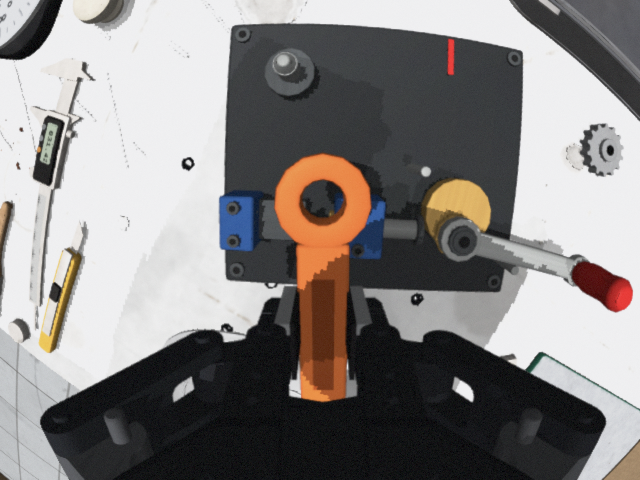

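The post top is at (285,63) with its collar near (291,74), the red line at (451,57), the pivot at (463,240), and the plate screws at (243,34), (237,270), (515,58) and (495,283). I'll refit the fixture and find where the eye sits relative to the tool.

```bash
python3 - <<'E'
from fit import *
np.set_printoptions(precision=4,suppress=True)
T=T_tool()
S=[at_z('wrist',p,.014,T)[:2] for p in [(243,34),(237,270),(515,58),(495,283)]]
a=lambda p,q:np.arctan2(*(p-q)[::-1])
print(S,'yaws',a(S[0],S[1]),a(S[2],S[3]),a(S[0],S[2])-np.pi/2,a(S[1],S[3])-np.pi/2)
pts=[((.055,.05,.06),(285,63)),((.055,.05,.03),(291,74)),((-.04,-.057,.064),(463,240)),((.078,-.057,.014),(451,57))]
v,e=fit('wrist',pts,T,[.57,-.02,.2]);print('fixture',v,e)
post=at_z('wrist',(285,63),.06,T);print('post',post, at_z('wrist',(291,74),.03,T))
# eye in tool frame, from w2 & w3: pixel of top rim of bore
im=cv2.imread('pics/w3.png')
m=cv2.inRange(cv2.cvtColor(im,cv2.COLOR_BGR2HSV),(3,120,50),(20,255,255));m[:140]=0;m[300:]=0;m[:,:250]=0;m[:,400:]=0
cs,h=cv2.findContours(m,cv2.RETR_CCOMP,cv2.CHAIN_APPROX_NONE)
for c in cs:
    if len(c)>40: print(cv2.boundingRect(c),cv2.minEnclosingCircle(c))
c=env.calibration('wrist');print(np.array(c['tool_from_camera']),np.array(c['K']))
def tool_pt(px,zt): # zt tool z of plane
    o,d=ray('wrist',px,np.eye(4)); return o+d*(zt-o[2])/d[2]
for px in [(323,201),(276,201),(371,201),(323,154)]: print(px,tool_pt(px,.0063))
E
```

```text
[array([0.636 , 0.0783]), array([0.4716, 0.0438]), array([ 0.6756, -0.111 ]), array([ 0.5102, -0.146 ])] yaws 0.2066875112791839 0.20877676606152828 0.20646741891708253 0.20030342161488224
fixture [ 0.5685 -0.0244  0.2132] [[-0.7972 -0.7545]
 [-0.7105 -0.799 ]
 [ 2.3242  1.4313]
 [-0.119   0.447 ]]
post [0.6113 0.0356 0.06  ] [0.6112 0.0356 0.03  ]
(274, 153, 97, 147) ((322.5, 227.82191467285156), 74.95722198486328)
(301, 179, 44, 39) ((322.5618591308594, 198.8402099609375), 21.669858932495117)
[[-0.0002 -0.9661 -0.2581  0.0655]
 [ 1.      0.0001 -0.001   0.    ]
 [ 0.001  -0.2581  0.9661 -0.1268]
 [ 0.      0.      0.      1.    ]] [[371.6483   0.     322.6776]
 [  0.     371.6483 243.9   ]
 [  0.       0.       1.    ]]
(323, 201) [ 0.046  -0.      0.0063]
(276, 201) [ 0.0461 -0.0171  0.0063]
(371, 201) [0.0461 0.0174 0.0063]
(323, 154) [ 0.063  -0.      0.0063]
```

```bash
python3 -m pendant '[[-1,0,0,0,0.045],[-1,0.0167,-0.007,0,0],[-1,0.0167,-0.007,0,0],[-1,0.0167,-0.007,0.02,0],[-1,0.0167,-0.0067,0.02,0],[-1,0,0,0,0],[-1,0,0,0,0]]' 60
python3 - <<'E'
from fit import *
np.set_printoptions(precision=4,suppress=True)
im,T=snap('wrist','w4.png');print(T, env.get_state()['joint_pos'])
cv2.imwrite('pics/w4c.png',cv2.resize(im[120:300,230:530,::-1],(800,480),interpolation=cv2.INTER_CUBIC))
E
```

```text
clock: 8.62
tcp_pos: [0.5665, 0.0281, 0.0974]
orientation: [-0.014, 0.994, 0.105, 0.004]
wrist_force: [-0.5, -0.3, -1.0]
finger_gap: 0.0177
grip_force: 61.1
[[ 0.978   0.2085  0.0053  0.5665]
 [ 0.2083 -0.9777  0.0277  0.0281]
 [ 0.0109 -0.026  -0.9996  0.0974]
 [ 0.      0.      0.      1.    ]] [-0.1067  0.3826 -0.2379  0.9474  0.0281  2.8254]
```

View pics/w4c.png

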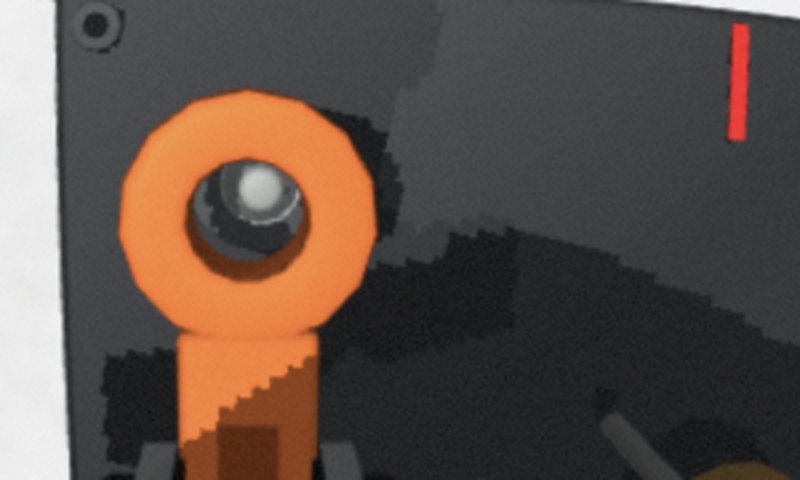

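The post tip shows through the bore at crop (262,187), which is pixel (328,190). The bore's rim centre is at crop (248,219), which is (323,202).

```bash
python3 - <<'E'
from fit import *
np.set_printoptions(precision=4,suppress=True)
T=T_tool()
post=at_z('wrist',(328.3,190.1),.06,T);print('post',post)
def tool_pt(px,zt):
    o,d=ray('wrist',px,np.eye(4)); return o+d*(zt-o[2])/d[2]
for zt in (.0063,.010):print('eye tool',tool_pt((323,202.1),zt))
base=post-np.array([0,0,.03]); Ti=np.linalg.inv(T)
print('post in tool: tip',(Ti@np.append(post,1))[:3],'seat',(Ti@np.append(base,1))[:3])
E
```

```text
post [0.6125 0.0362 0.06  ]
eye tool [ 0.0456 -0.      0.0063]
eye tool [ 0.0451 -0.      0.01  ]
post in tool: tip [0.0463 0.0023 0.0383] seat [0.0459 0.0031 0.0683]
```

```bash
python3 -m pendant '[[-1,0.0005,0.0026,0,0],[-1,0,0,0.01,0],[-1,0,0,0.01,0],[-1,0,0,0,0]]' 60
python3 -m pendant '[[-1,0,0,0.008,0],[-1,0,0,0.007,0],[-1,0,0,0,0]]' 60
```

```text
clock: 9.18
tcp_pos: [0.5661, 0.0259, 0.0758]
orientation: [-0.014, 0.994, 0.104, 0.003]
wrist_force: [-0.7, 0.1, -0.3]
finger_gap: 0.0183
grip_force: 61.1
clock: 9.55
tcp_pos: [0.5668, 0.0263, 0.0613]
orientation: [-0.014, 0.994, 0.104, 0.003]
wrist_force: [-0.0, 0.4, -0.9]
finger_gap: 0.0182
grip_force: 61.1
```

```bash
python3 -m pendant '[[-1,0,0,0.005,0],[-1,0,0,0.004,0],[-1,0,0,0,0]]' 60
python3 - <<'E'
from fit import *
im,T=snap('wrist','w5.png')
cv2.imwrite('pics/w5c.png',im[60:460,120:600,::-1])
E
```

```text
clock: 9.93
tcp_pos: [0.5675, 0.0265, 0.053]
orientation: [-0.014, 0.994, 0.104, 0.004]
wrist_force: [-0.0, 0.0, -1.3]
finger_gap: 0.0182
grip_force: 61.1
```

View pics/w5c.png

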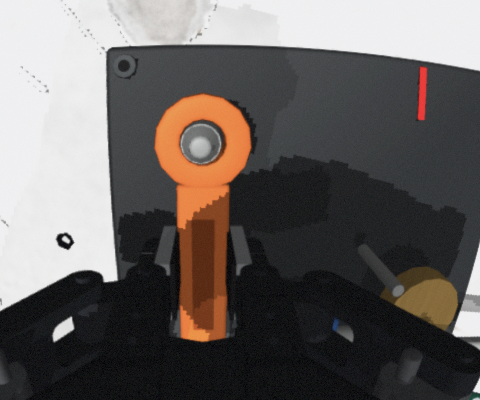

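The post is through the bore at crop (201,144). I'll lower it to contact.

```bash
python3 -m pendant '[[-1,0,0,0.0015,0],[-1,0,0,0.0015,0],[-1,0,0,0,0]]' 60; python3 -m pendant '[[-1,0,0,0.001,0],[-1,0,0,0.001,0],[-1,0,0,0,0]]'  60
```

```text
clock: 10.35
tcp_pos: [0.5676, 0.0265, 0.0524]
orientation: [-0.013, 0.994, 0.105, 0.005]
wrist_force: [-4.4, 1.2, 14.8]
finger_gap: 0.018
grip_force: 63.0
clock: 10.72
tcp_pos: [0.5676, 0.0266, 0.0523]
orientation: [-0.013, 0.994, 0.105, 0.005]
wrist_force: [-10.8, 0.5, 28.6]
finger_gap: 0.0181
grip_force: 64.6
```

Seated: contact came at the expected height. Release and rise.

```bash
python3 -m pendant '[[-1,0,0,-0.002,0],[0,0,0,0,0],[0,0,0,0,0],[0,0,0,0,0],[0,0,0,-0.02,0],[0,0,0,-0.04,0],[0,0,0,-0.05,0],[0,0,0,-0.04,0]]'; python3 - <<'E'
from fit import *
np.set_printoptions(precision=4,suppress=True)
im,T=snap('wrist','w6.png');s=env.get_state();print(T, s['joint_pos'],s['finger_gap'])
E
```

```text
clock: 11.72
tcp_pos: [0.5669, 0.0223, 0.2017]
orientation: [-0.013, 0.994, 0.104, 0.005]
wrist_force: [0.7, -0.2, -0.7]
finger_gap: 0.0429
grip_force: 0.0
[[ 0.9781  0.2079  0.0062  0.5669]
 [ 0.2076 -0.9778  0.0278  0.0223]
 [ 0.0118 -0.0259 -0.9996  0.2017]
 [ 0.      0.      0.      1.    ]] [-0.1165  0.3066 -0.0645  1.1889  0.0283  2.8159] 0.04279630850886754
```

View pics/w6.png

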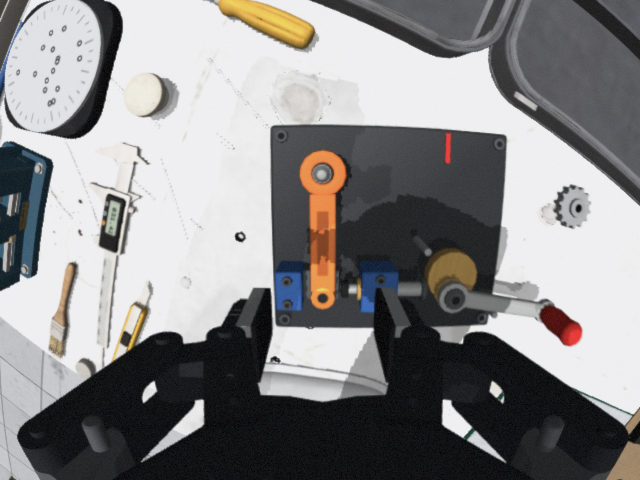

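The link lies on the post with its tail between the blocks (eye (322,174), tail hole (322,298)). The handle top is at (570,333) and the pivot at (454,297). Compute the handle approach next.

```bash
python3 - <<'E'
from fit import *
np.set_printoptions(precision=4,suppress=True)
T=T_tool()
print('handle',at_z('wrist',(570,333),.108,T),at_z('wrist',(560,321),.087,T))
print('pivot',at_z('wrist',(454,297),.064,T))
for p in [(.5437,-.1834,.108),(.5437,-.1834,.06),(.5411,-.0884,.064)]: print(proj('wrist',p,T))
for c in ['scene','side']:
    env.read_camera(c); d=env.recognise(c,'handle_mid')
    print(c,[(x['score'],at_z(c,x['centre'],.087)) for x in d[:1]])
    for l in ('link_eye','link_tail','link_mid'):
        d=env.recognise(c,l)[:1]; print(l,[(x['score'],x['centre']) for x in d])
c,s=np.cos(.028),np.sin(.028);g=np.array([.5437,-.1834,0])-T[:3,3]
print('shift world',g,'tool-now',T[:3,:3].T@np.array([g[0],g[1],0]))
E
```

```text
handle [ 0.546  -0.1833  0.108 ] [ 0.5475 -0.1857  0.087 ]
pivot [ 0.5441 -0.0889  0.064 ]
[568.974  335.5432]
[541.7502 312.2998]
[452.3986 300.2379]
scene [(0.56, array([ 0.5389, -0.1885,  0.087 ]))]
link_eye [(0.79, [290.0, 248.4])]
link_tail [(0.92, [292.4, 248.5])]
link_mid [(0.92, [289.2, 247.8])]
side [(0.51, array([ 0.5406, -0.1756,  0.087 ]))]
link_eye [(0.96, [301.8, 226.7])]
link_tail [(0.95, [298.6, 229.4])]
link_mid [(0.95, [304.0, 227.2])]
shift world [-0.0255 -0.2054 -0.2072] tool-now [-0.0676  0.1955 -0.0059]
```

```bash
python3 -m pendant '[[0,-0.011,0.0327,0,0],[0,-0.011,0.0327,0,0],[0,-0.011,0.0327,0,0],[0,-0.011,0.0327,0,0],[0,-0.011,0.0327,0,0],[0,-0.011,0.0327,0,0],[0,0,0,0,0.179],[0,0,0,0,0]]'; python3 - <<'E'
from fit import *
np.set_printoptions(precision=4,suppress=True)
im,T=snap('wrist','w7.png');s=env.get_state();print(T, s['joint_pos'],s['finger_gap'])
m=cv2.inRange(cv2.cvtColor(im,cv2.COLOR_RGB2HSV),(0,170,60),(4,255,255))
n,l,st,ce=cv2.connectedComponentsWithStats(m);print(st[st[:,4]>60],ce[st[:,4]>60])
print('expect',proj('wrist',(.545,-.1835,.108),T),proj('wrist',(.545,-.1835,.06),T))
E
```

```text
clock: 13.28
tcp_pos: [0.5426, -0.1835, 0.1937]
orientation: [-0.014, 1.0, 0.016, 0.003]
wrist_force: [0.4, 0.4, -0.4]
finger_gap: 0.0425
grip_force: 0.0
[[ 0.9995  0.0312  0.0046  0.5426]
 [ 0.031  -0.9991  0.0283 -0.1835]
 [ 0.0055 -0.0282 -0.9996  0.1937]
 [ 0.      0.      0.      1.    ]] [-0.4792  0.3344 -0.059   1.1864  0.0273  2.629 ] 0.042740260186580156
[[     0      0    640    480 305776]
 [   188     78      8     29    116]
 [   623    181     17     37    392]
 [   309    229     32     42    916]] [[319.1341 239.5736]
 [191.1207  91.7845]
 [630.8648 198.7168]
 [324.6507 251.0797]]
expect [327.236  254.8333] [328.4069 236.1234]
```

```bash
python3 -m pendant '[[0,0.0022,0.002,0.02,0],[0,0,0,0.03,0],[0,0,0,0.03,0],[0,0,0,0.029,0],[0,0,0,0,0],[-1,0,0,0,0],[-1,0,0,0,0],[-1,0,0,0,0]]' 50
```

```text
clock: 14.32
tcp_pos: [0.5465, -0.1818, 0.0866]
orientation: [-0.014, 1.0, 0.016, 0.004]
wrist_force: [0.1, 5.6, 3.4]
finger_gap: 0.0196
grip_force: 48.8
```

Gripped. I'll start the arc with a few rows to check direction.

```bash
python3 -m pendant '[[-1,0.0118,-0.0007,0,-0.125],[-1,0.0118,-0.0007,0,-0.125],[-1,0.0118,-0.0007,0,-0.125],[-1,0,0,0,0]]' 60
```

```text
clock: 14.82
tcp_pos: [0.5804, -0.1734, 0.0866]
orientation: [-0.013, 0.979, 0.202, 0.005]
wrist_force: [-2.7, 6.1, 4.3]
finger_gap: 0.0191
grip_force: 58.6
```

```bash
python3 -m pendant '[[-1,0.0118,-0.0007,0,-0.125],[-1,0.0118,-0.0007,0,-0.125],[-1,0.0118,-0.0007,0,-0.125],[-1,0.0118,-0.0007,0,-0.125],[-1,0,0,0,0]]' 60; python3 -m pendant '[[-1,0.0118,-0.0007,0,-0.125],[-1,0.0118,-0.0007,0,-0.125],[-1,0.0118,-0.0007,0,-0.125],[-1,0.0118,-0.0007,0,-0.125],[-1,0,0,0,0]]' 60
python3 - <<'E'
from h import *
s=env.get_state();print(s['joint_pos'],s['wrist_force'])
E
```

```text
clock: 15.45
tcp_pos: [0.6162, -0.1447, 0.0868]
orientation: [-0.012, 0.899, 0.438, 0.008]
wrist_force: [-5.3, 2.9, 1.9]
finger_gap: 0.0191
grip_force: 58.8
clock: 16.08
tcp_pos: [0.6345, -0.1027, 0.0869]
orientation: [-0.01, 0.763, 0.646, 0.009]
wrist_force: [-5.3, 1.0, -4.2]
finger_gap: 0.0188
grip_force: 58.7
[-0.29737157  0.53189269 -0.02581303  1.02049554  0.02715443  1.43976574] [-5.29317798  1.04224644 -4.22749739]
```

```bash
python3 -m pendant '[[-1,0.0118,-0.0007,0,-0.125],[-1,0.0118,-0.0007,0,-0.125],[-1,0.0102,-0.0006,0,-0.108],[-1,0,0,0,0],[-1,0,0,0,0]]' 60
python3 - <<'E'
from fit import *
np.set_printoptions(precision=4,suppress=True)
s=env.get_state();T=T_tool();p=s['tcp_pos'][:2]
P=np.array([[.5465,-.1818],[.5804,-.1734],[.6162,-.1447],[.6345,-.1027],p])
r=least_squares(lambda c:np.hypot(*(P-c).T)-.095,[.541,-.088]);print('pivot',r.x,r.fun)
for c in (r.x,np.array([.5411,-.0884]),np.array([.5441,-.0889])):
    d=P-c;print('angles rel fixture',np.arctan2(d[:,1],d[:,0])-.207+1.75)
print(s['wrist_force'],s['tcp_pos'])
for c in ['wrist','side','scene']: snap(c,c+'8.png')
a=cv2.imread('pics/side8.png')[150:330,200:440];b=cv2.imread('pics/wrist8.png')
cv2.imwrite('pics/f.png',np.hstack([cv2.resize(b,(400,300)),cv2.resize(a,(400,300))]))
E
```

```text
clock: 16.7
tcp_pos: [0.6342, -0.0703, 0.0872]
orientation: [-0.008, 0.637, 0.771, 0.011]
wrist_force: [-3.0, -1.3, -13.3]
finger_gap: 0.0188
grip_force: 58.9
pivot [ 0.5408 -0.087 ] [-0.  0. -0.  0. -0.]
angles rel fixture [0.0327 0.4024 0.8902 1.3772 1.7198]
angles rel fixture [0.03   0.4053 0.8997 1.3911 1.7348]
angles rel fixture [-0.002   0.378   0.8844  1.3915  1.7464]
[ -3.019   -1.3276 -13.3272] [ 0.6342 -0.0703  0.0872]
```

View pics/f.png

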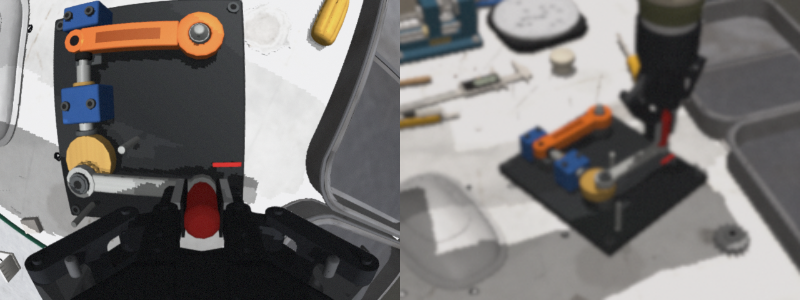

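The link is pressed against the stop and the lever is nearly over the red line. I'll measure the lever's direction from the image before the final trim.

```bash
python3 - <<'E'
from fit import *
np.set_printoptions(precision=4,suppress=True)
T=T_tool();im=cv2.imread('pics/wrist8.png');g=cv2.GaussianBlur(cv2.cvtColor(im,cv2.COLOR_BGR2GRAY),(3,3),0).astype(int)
C=[]
for x in range(170,276,12):
    col=g[260:345,x];d=np.diff(col); a,b=np.argmax(d)+260.5,np.argmin(d)+260.5
    C.append((x,(a+b)/2)); print(x,a,b,end='; ')
W=np.array([at_z('wrist',p,.060,T)[:2] for p in C]);
k=np.polyfit(W[:,0],W[:,1],1);print('\nlever yaw',np.arctan(k[0]),W[0],W[-1])
hsv=cv2.cvtColor(im,cv2.COLOR_BGR2HSV);m=cv2.inRange(hsv,(0,170,60),(4,255,255));n,l,st,ce=cv2.connectedComponentsWithStats(m);print(st[st[:,4]>60],ce[st[:,4]>60])
i=[j for j in range(1,n) if st[j,4]>60 and ce[j][1]<290 and ce[j][0]<400]
for j in i:
    ys,xs=np.where(l==j); Q=np.array([at_z('wrist',p,.014,T)[:2] for p in zip(xs,ys)])
    u,sv,vt=np.linalg.svd(Q-Q.mean(0),full_matrices=False); print('mark',Q.mean(0),'yaw',np.arctan(vt[0,1]/vt[0,0]))
piv=at_z('wrist',(126,291),.064,T);print('pivot',piv)
E
```

```text
170 281.5 307.5; 182 282.5 308.5; 194 283.5 309.5; 206 284.5 310.5; 218 285.5 300.5; 230 286.5 294.5; 242 286.5 292.5; 254 287.5 294.5; 266 284.5 299.5; 
lever yaw 0.27492078837566003 [ 0.5634 -0.0835] [ 0.6091 -0.0723]
[[     0      0    640    480 303333]
 [   340    259     46      9    332]
 [   295    292     57     89   3534]] [[319.4181 238.3045]
 [362.3042 262.9157]
 [322.5    339.886 ]]
mark [ 0.6566 -0.0631] yaw 0.20241358215944213
pivot [ 0.5412 -0.0853  0.064 ]
```

```bash
python3 - <<'E'
from fit import *
T=T_tool();x=np.arange(170,260,12);y=np.array([281.5,282.5,283.5,284.5,285.5,286.5,286.5,287.5]);y2=[(170,307.5),(182,308.5),(194,309.5),(206,310.5)]
for pts in (list(zip(x,y)),y2):
    W=np.array([at_z('wrist',p,.060,T)[:2] for p in pts]);print(np.arctan(np.polyfit(W[:,0],W[:,1],1)[0]))
E
```

```text
0.13766295744783116
0.1472676031288452
```

The edge directions (~0.142 vs fixture 0.205) and the swept angle (1.69) both leave about 0.06 rad to go.

```bash
python3 -m pendant '[[-1,0.0028,-0.0001,0,-0.03],[-1,0.0029,-0.0001,0,-0.03],[-1,0,0,0,0],[-1,0,0,0,0]]' 60
python3 - <<'E'
from fit import *
im,T=snap('wrist','w9.png');g=cv2.GaussianBlur(cv2.cvtColor(im,cv2.COLOR_RGB2GRAY),(5,5),0).astype(float)
for nm,f in (('up',np.argmax),('lo',np.argmin)):
    pts=[]
    for x in range(165,256,3):
        d=np.diff(g[265:340,x]); i=f(d)
        w=np.abs(d[i-2:i+3]);pts.append((x,265.5+(w*np.arange(i-2,i+3)).sum()/w.sum()))
    W=np.array([at_z('wrist',p,.060,T)[:2] for p in pts]);
    from scipy.stats import theilslopes
    print(nm,np.arctan(theilslopes(W[:,1],W[:,0])[0]),[round(p[1],1) for p in pts[::4]])
p=T[:2,3]-[.5408,-.087];print(np.arctan2(p[1],p[0])-.207+1.75, env.get_state()['joint_pos'])
E
```

```text
clock: 17.35
tcp_pos: [0.6329, -0.0641, 0.0873]
orientation: [-0.008, 0.612, 0.79, 0.011]
wrist_force: [-4.4, -2.8, -20.6]
finger_gap: 0.0195
grip_force: 59.1
up 0.20725704896791258 [np.float64(281.6), np.float64(282.5), np.float64(283.5), np.float64(284.4), np.float64(285.4), np.float64(285.5), np.float64(286.5), np.float64(287.3)]
lo 0.46623543677363455 [np.float64(307.3), np.float64(308.4), np.float64(306.6), np.float64(310.4), np.float64(311.4), np.float64(295.5), np.float64(291.5), np.float64(294.1)]
1.7864091910591942 [-0.2394192   0.51832429 -0.04762879  1.01011813  0.02741282  1.07881741]
```

The lever's edge yaw of 0.207 matches the fixture's x axis, so it's at highest lift and held. Handing in.

```bash
python3 -c "
from workcell import env; print(env.hand_in())"
```

```text
the job is handed in; nothing more can be done
None
```

The link is mounted on the post with its tail pressed against the fixed stop, and the job was handed in at about 17 s with the gripper still holding the cam lever over the red line (about 1.75 rad, measured from the wrist camera); no verdict came back.

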